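# Lock both end bolts of a sample carrier on the bench bracket

### The arm

A 6-joint arm with a two-finger parallel gripper is mounted at the origin on the work surface. World frame = base frame: x ahead of the robot, y to its left, z up, the work surface at z = 0. Lengths are in mm, angles in rad, forces in N, time in s.
With the tool pointing down it reaches from about 250 to 775 mm from the base axis. Payload 4 kg.
Tool frame: the origin (TCP) lies on the centre line of the jaws, within the pads' length; the fingertips stand 25 mm ahead of it and the grasp point (between the pads) lies 6 mm ahead of it; z points along the fingers, y is the direction in which the jaws open and shut (so a half turn about z gives the same grasp; the last joint's range is limited). The gripper opens to 85 mm and grips with 20 to 120 N. Pads are 22 mm wide; open, the fingers measure 114 mm over their backs; the gripper's body (76 mm by 85 mm) begins 54 mm behind the grasp point. The pads swing forward as they close: fully open they stand 13 mm farther back than shut.
Start: joints at [-1.228, 0.087, 1.371, -0, 1.684, -0.103], TCP at [237.148, -496.262, 256.341] pointing down, gripper open.
Joint ranges: [-3.1, 3.1], [-0.76, 2.03], [0.27, 2.55], [-1.08, 4.22], [0.17, 2.65], [-2.57, 2.57]. Speed limits (rad/s): [2.79, 2.79, 3.14, 3.14, 3.14, 3.14].

### API

Orientations are given as a unit quaternion [x, y, z, w].
In Python, from bench import ctrl gives the robot as it stands. Calls block until the motion is done:
- ctrl.goto(position, orientation): joint-space move of the TCP to a pose.
- ctrl.move_l(position, v=150, orientation=None, max_force=None): straight line of the TCP; orientation=None keeps the orientation; v is the mean speed in mm/s. With max_force (N) it stops when the force on the tool has changed by that much, and returns True; else False.
- ctrl.set_joints(angles): joint-space move.
- ctrl.let_go() and ctrl.grasp(): open the fingers fully, or close them until they stop; the grip force is fixed at half the most.
- ctrl.hold(seconds).
- ctrl.solve_ik(position, orientation): joint angles nearest the present ones, or None.
- ctrl.observe(): the state.
- ctrl.snapshot(name): name is "scene" or "side" or "wrist"; returns the picture (384x512x3 uint8, red, green, blue); there is no depth.
- ctrl.camera_info(name): a dict with "fx", "fy", "cx", "cy" (pixels), "k1" (the pictures are not rectified: a ray, as slopes to the right and down, at radius r is drawn at 1 + k1 r^2 times it, then the intrinsics apply), "rvec" (rotation vector, rad) and "tvec" (3), from world to camera coordinates, as OpenCV has them. Camera axes: x right, y down, z forward; pixel columns grow to the right and rows downward; lengths in mm; the calibration is good to about 2 mm. A picture is of the moment at which its call begins: read the wrist's pose just before it. camera_info takes no time and is no camera call; for the wrist camera it gives the pose at the moment of the call.
A pose or a line that the arm cannot do raises ctrl.MotionError and nothing moves.
- ctrl.finish_job(): hands the job in, once; it reports no verdict.
The state is a dict: "time": time; "qpos": joint angles; "joint_vel": joint speeds; "joint_torque": joint torques, N m; "tool_pos": TCP position; "orientation": TCP orientation; "contact_force": force on the tool from outside, world axes, zero at the start; "ft_torque": the same for the moment, N m; "finger_gap": opening from 0.0 (shut) to 1.0 (fully open).
Only numpy, scipy, OpenCV 4.12 (cv2) and the standard library are available. Lean on these libraries where they do the work, as an engineer would, in place of code of your own. Each camera call takes 0.05 s, during which the arm holds its last target.

### The job

Lock the white sample carrier: holding it upright by its handle, press one end onto the nose of the steel bracket until the end face rests against the bracket's plate, so that the bolt in it is pushed fully home, then turn the carrier round and do the same with the other end. Press firmly (15 to 20 N is plenty) but do not ram the bracket, which 40 N would bend, and do not push the bolts with the gripper. Then set the carrier down upright, lengthwise, in the aluminium tray without dropping it, let go, and leave the tip box and tube rack where they are.

Things in the scene. Friction and masses are not known exactly. Their poses are not given: they have to be found in the camera images.
- carrier_mid (a point): White plastic sample carrier, a closed case 130 mm long (its x), 70 wide (y), 46 high, with a grey rib handle along the middle of its top: 70 long (x), 24 thick (y), 36 high, so 82 high in all; 0.35 to 0.6 kg. Both ends look alike. This point is the centre of the whole, 41 mm above the underside; z up. It starts standing on the bench.
- end_a (a point): Middle of the recess mouth in the carrier's +x end face, 65 mm from its middle and 28 mm above the underside; axes as the carrier's. The recess is 34 mm wide and 24 high (16 to 40 mm above the underside); in it sits a steel lock bolt, at first nearly flush with the face.
- end_b (a point): The same in the carrier's -x end face.
- bolt_a (a joint): How far the bolt in the +x end face is pushed in from flush, m: starts 0 to 0.003; 0.014 (fully home) when the carrier's face rests on the bracket's plate with the nose in the recess; stops at 0.018. It slides along the carrier's x with about 5 N of friction, has no spring and stays where it is left.
- bolt_b (a joint): The same for the bolt in the carrier's -x end face.
- bracket: Stop bracket: a bent steel bracket clamped on a fixed base that ends 115 mm behind the origin. Its upright plate is 90 mm wide (y) and 66 high; a nose 24 wide, 14 high, middle 30 mm above the bench, stands 14 mm out of the plate towards -x (roughly the robot). The plate's front face is clamped anywhere from 0 to 30 mm behind the origin (+x), not measured, different each time; it does not give. Origin on the bench, plate centred on y = 0.
- tray_in (a point): Middle of the inner floor of the shallow aluminium transport tray, fixed to the bench; inside 165 mm long (its x) by 105 wide (its y), floor about 3 mm above the bench, walls 3 thick, rim 14 mm above the bench. The carrier lies in it along the tray's length, either way round.
- tip_box: Bystander: box of pipette tips 90 x 110 x 67 high, grey with a clear lid; origin at the centre of its underside.
- tube_rack: Bystander: grey tube rack 80 x 120 mm, 58 high with slender clear tubes in some of its holes; origin at the centre of its underside.
Not all that is in view belongs to the job. Leave any purple look-alike of the bracket alone.

How it is judged:
By the outcome, as a careful person would: the job done as asked, in the order asked, and still so for the second after the job is handed in, with the robot touching nothing.
It also fails if it takes over 72 s, if anything falls off the work surface, if the arm or the gripper's body presses on something with over 40 N, if the wrist force passes 120 N, or if a joint passes its speed limit or range.

## Working session

There is one attempt and no reset: what is moved stays moved. The work goes in short steps, each a Python script; the robot and the scene stay as the last script left them, time stands still between calls to the robot, and variables do not carry over. Pictures are saved under pics/ and viewed, and the job is handed in when it is done.

```bash
ls; mkdir -p pics
python3 - <<'E'
from bench import ctrl
import cv2
o=ctrl.observe();print(o)
for n in("scene","side","wrist"):
    print(n,ctrl.camera_info(n))
    im=ctrl.snapshot(n);cv2.imwrite(f"pics/{n}0.png",im[:,:,::-1])
E
```

```text
pics
{'time': 0.0, 'qpos': array([-1.22811198e+00,  8.80088097e-02,  1.37228210e+00,  1.27378631e-05,
        1.68361203e+00, -1.03115692e-01]), 'joint_vel': array([ 0.00116302, -0.00128914,  0.00029136,  0.0014661 ,  0.00144599,
        0.00076451]), 'joint_torque': array([ 3.42440826e-04, -3.51862872e+01, -3.13276792e+01, -1.70467024e-04,
        1.07401412e-02, -1.37607233e-05]), 'tool_pos': array([ 236.98904847, -495.8260936 ,  255.09553691]), 'orientation': array([ 9.75259669e-01,  2.21059366e-01, -1.31753448e-04, -1.14762202e-03]), 'contact_force': array([-0.79640324, -0.17966168,  0.40080819]), 'ft_torque': array([-0.01489817, -0.00072928, -0.04773391]), 'finger_gap': 1.000671337054262}
scene {'fx': 370.39474805280474, 'fy': 370.39474805280474, 'cx': 253.81880293422788, 'cy': 192.6610548954994, 'k1': -0.027815100405358287, 'rvec': array([ 2.03872555,  1.51572972, -0.53332291]), 'tvec': array([-155.71831949, -333.35813915, 1342.98295019])}
side {'fx': 416.7854265272173, 'fy': 416.7854265272173, 'cx': 249.70830688715458, 'cy': 184.71965674549602, 'k1': -0.07319385785518939, 'rvec': array([ 0.96915672, -2.54780235,  0.98903496]), 'tvec': array([390.65096652, 293.08526541, 908.14180933])}
wrist {'fx': 293.77988558493394, 'fy': 293.77988558493394, 'cx': 254.15936281990716, 'cy': 191.9543466177306, 'k1': 0.008031853004926617, 'rvec': array([-2.46540071,  1.55452558,  0.20762183]), 'tvec': array([-547.82850287,  -33.10605111,  378.78642909])}
```

View pics/scene0.png

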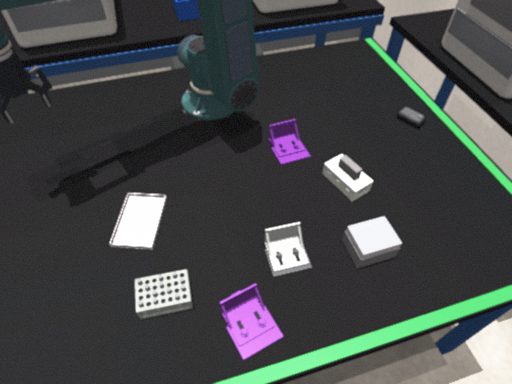

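View pics/side0.png

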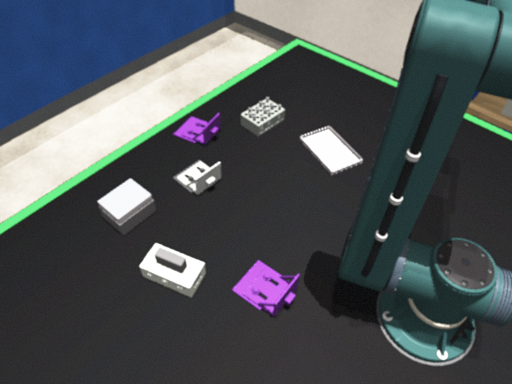

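View pics/wrist0.png

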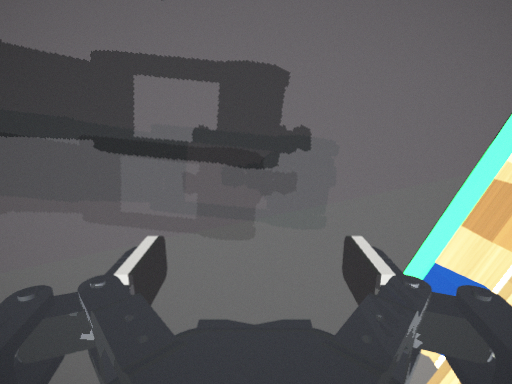

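Candidates for the bracket are the grey-white one at scene (287,250), and the purple ones at (289,142) and (250,322). Only the grey one is bare steel, so that is the one meant. The carrier is the white box with the rib at (348,177), and the tray is at (139,220). Next I'll check these in enlarged crops.

```bash
cat > h.py <<'E'
import numpy as np,cv2
from bench import ctrl
def ray(ci,u,v):
    K=np.array([[ci['fx'],0,ci['cx']],[0,ci['fy'],ci['cy']],[0,0,1.]])
    # k1 model: slopes * (1+k1 r^2), same as OpenCV
    p=cv2.undistortPoints(np.array([[[u,v]]],float),K,np.array([ci['k1'],0,0,0.]))[0,0]
    R=cv2.Rodrigues(ci['rvec'])[0]
    d=R.T@np.array([p[0],p[1],1]); c=-R.T@ci['tvec']
    return c,d/np.linalg.norm(d)
def onplane(ci,u,v,z):
    c,d=ray(ci,u,v); return c+d*(z-c[2])/d[2]
def tri(obs):
    A=np.zeros((3,3));b=np.zeros(3)
    for ci,u,v in obs:
        c,d=ray(ci,u,v);P=np.eye(3)-np.outer(d,d);A+=P;b+=P@c
    x=np.linalg.solve(A,b)
    res=[np.linalg.norm((np.eye(3)-np.outer(d,d))@(x-c)) for c,d in [ray(*o) for o in obs]]
    return x,res
def proj(ci,X):
    K=np.array([[ci['fx'],0,ci['cx']],[0,ci['fy'],ci['cy']],[0,0,1.]])
    return cv2.projectPoints(np.array([X],float),ci['rvec'],ci['tvec'],K,np.array([ci['k1'],0,0,0.]))[0][0,0]
def crop(f,out,x,y,w,h,s):
    im=cv2.imread(f)[y:y+h,x:x+w];cv2.imwrite(out,cv2.resize(im,None,fx=s,fy=s,interpolation=cv2.INTER_CUBIC))
E
python3 - <<'E'
from h import *
crop("pics/scene0.png","pics/sc1.png",255,140,150,140,5) if 0 else crop("pics/scene0.png","pics/sc1.png",250,145,155,140,4)
crop("pics/side0.png","pics/sd1.png",90,145,150,155,4) if 0 else crop("pics/side0.png","pics/sd1.png",90,148,150,150,4)
cs,cd=ctrl.camera_info("scene"),ctrl.camera_info("side")
for n,a,b in [("carrier",(348,177),(173,268)),("bracket",(287,250),(198,177)),("tray",(139,220),(331,150)),("tip",(372,240),(126,205)),("rack",(163,292),(262,116))]:
    print(n,tri([(cs,*a),(cd,*b)]))
E
```

```text
carrier (array([497.20694572, 297.07204871,  26.2626161 ]), [np.float64(2.018095477947022), np.float64(2.0180954779472438)])
bracket (array([669.57045174,  48.7728187 ,  13.18655682]), [np.float64(0.6288883784527001), np.float64(0.6288883784527215)])
tray (array([ 459.85591709, -303.98443923,    3.31029647]), [np.float64(0.6098387766434029), np.float64(0.6098387766434309)])
tip (array([717.3827413 , 256.46923287,  38.38073058]), [np.float64(0.22971813049552064), np.float64(0.22971813049547632)])
rack (array([ 700.57886063, -266.13212257,   27.60342189]), [np.float64(1.737256865116917), np.float64(1.737256865116918)])
```

View pics/sc1.png

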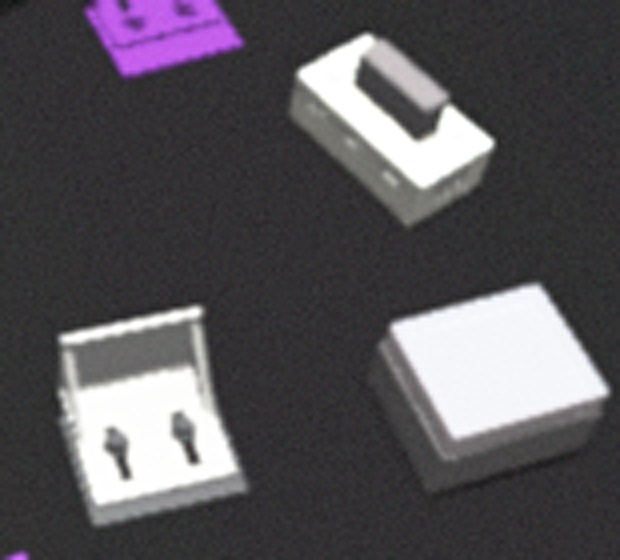

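View pics/sd1.png

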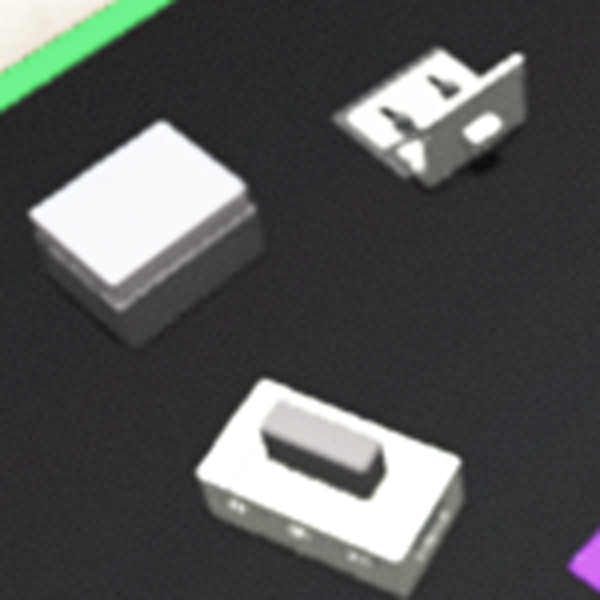

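The crops confirm it: the only grey steel bracket is at scene (287,250), with its nose facing the robot, seen in the side view at (211,180). The carrier's top corners in scene are about (325,163), (342,154), (373,181) and (357,192). Now I'll get coarse poses from these and move the wrist camera over them.

Run:
```python
from h import *
from scipy.spatial.transform import Rotation as Ro
cs,cd=ctrl.camera_info("scene"),ctrl.camera_info("side")
S=lambda a,b:(250+a/4,145+b/4); D=lambda a,b:(90+a/4,148+b/4)
print("carrier lid scene",[onplane(cs,*S(*p),46).round(1)[:2] for p in [(298,72),(370,35),(493,143),(428,187)]])
print("carrier lid side",[onplane(cd,*D(*p),46).round(1)[:2] for p in [(265,380),(462,462),(400,562),(198,472)]])
# bracket plate top edge: scene (62,338)-(203,310); side (425,160?)
print("br top scene z66",[onplane(cs,*S(*p),66).round(1)[:2] for p in [(62,340),(203,312)]])
print("br top side z66",[onplane(cd,*D(*p),66).round(1)[:2] for p in [(408,140),(520,57)]])
print("br rear base scene z~4",[onplane(cs,*S(*p),4).round(1)[:2] for p in [(95,522),(245,490)]])
o=ctrl.observe();w=ctrl.camera_info("wrist");R=cv2.Rodrigues(w['rvec'])[0];c=-R.T@w['tvec'];T=Ro.from_quat(o['orientation']).as_matrix()
print("cam in tool",T.T@(c-o['tool_pos']),"\n",(R@T).round(3)); print(ctrl.observe()['time'])
```

```text
carrier lid scene [array([443.4, 245.2]), array([423.5, 312.7]), array([546.4, 349.7]), array([569.5, 287.1])]
carrier lid side [array([565.1, 283. ]), array([439.5, 244.5]), array([419.8, 311.2]), array([545.3, 349.2])]
br top scene z66 [array([628.6,   2.5]), array([634.1,  93.5])]
br top side z66 [array([627.2, 106.2]), array([626.4,   2.9])]
br rear base scene z~4 [array([722.2,  -4.8]), array([728.6,  91.4])]
cam in tool [  65.67608088   -1.00664984 -117.85397818] 
 [[-0.     1.     0.   ]
 [-0.966 -0.    -0.259]
 [-0.259 -0.001  0.966]]
0.15
```

```bash
python3 - <<'E'
from h import *
cs,cd=ctrl.camera_info("scene"),ctrl.camera_info("side")
print("purple",tri([(cs,285,128),(cd,285,283)]),tri([(cs,250,322),(cd,197,128)]))
print([onplane(cs,*p,z).round(0)[:2] for p,z in [((270,125),66),((297,121),66),((279,163),3),((309,157),3)]])
crop("pics/scene0.png","pics/sc2.png",100,180,100,140,4)
E
cat >> h.py <<'E'
from scipy.spatial.transform import Rotation as Ro
def quat(yaw): return np.array([np.cos(yaw/2),np.sin(yaw/2),0,0.])
def shot(name,out):
    ci=ctrl.camera_info(name); im=ctrl.snapshot(name)[:,:,::-1]; cv2.imwrite(out,im); np.save(out+'.npy',ci,allow_pickle=True); return ci,im
def T(): return round(ctrl.observe()['time'],2)
E
python3 - <<'E'
from h import *
q=quat(0.2); 
for p,y in [((480,-300,200),0.2),((480,-300,200),0.2-np.pi),((495-18,298-6,200),-2.82),((566,52,74),-.06),((566,52,74),np.pi-.06),((495,298,74),-2.82),((460,-304,80),0.2),((460,-304,80),0.2-np.pi)]:
    s=ctrl.solve_ik(np.array(p,float),quat(y)); print(p,round(y,2),None if s is None else s.round(2))
E
```

```text
purple (array([274.03319909, 175.71146184,  59.39880014]), [np.float64(6.629701226814764), np.float64(6.629701226814839)]) (array([820.64905929, -93.14510795,  17.16329381]), [np.float64(1.1551972084979232), np.float64(1.155197208497998)])
[array([260., 137.]), array([266., 225.]), array([367., 133.]), array([370., 232.])]
(480, -300, 200) 0.2 [-0.66  0.14  1.42 -0.    1.58  0.71]
(480, -300, 200) -2.94 [-0.66  0.14  1.42 -0.    1.58 -2.43]
(477, 292, 200) -2.82 [ 0.45  0.13  1.44 -0.    1.58 -1.44]
(566, 52, 74) -0.06 [-0.01  0.23  1.58 -0.    1.33  1.62]
(566, 52, 74) 3.08 [-0.01  0.23  1.58 -0.    1.33 -1.52]
(495, 298, 74) -2.82 [ 0.44  0.25  1.55 -0.    1.34 -1.45]
(460, -304, 80) 0.2 [-0.69  0.19  1.61 -0.    1.34  0.68]
(460, -304, 80) -2.94 [-0.69  0.19  1.61 -0.    1.34 -2.46]
```

View pics/sc2.png

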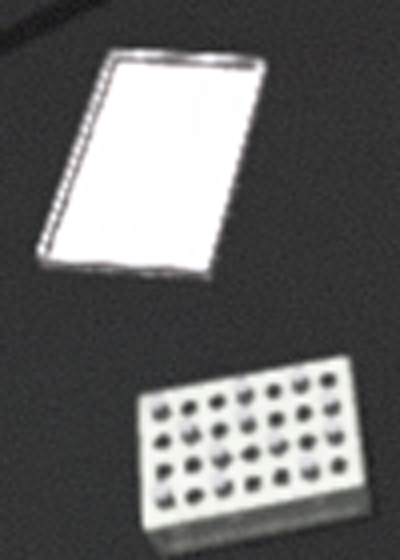

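Run:
```python
from h import *
ctrl.goto([480,-300,200],quat(0.2)); shot("wrist","pics/w_tray.png");print(T())
ctrl.goto([615,50,215],quat(3.08)); shot("wrist","pics/w_br.png");print(T())
ctrl.goto([477,292,200],quat(-2.82)); shot("wrist","pics/w_ca.png");print(T())
```

```text
1.41
3.38
4.52
```

View pics/w_tray.png

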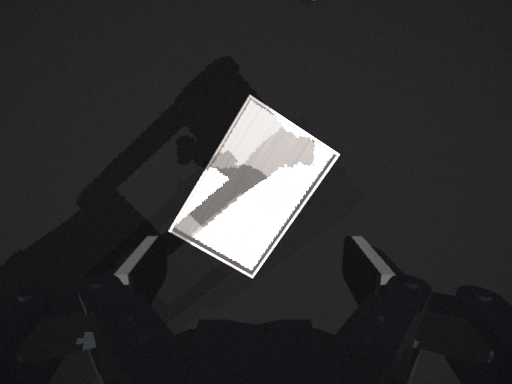

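View pics/w_br.png

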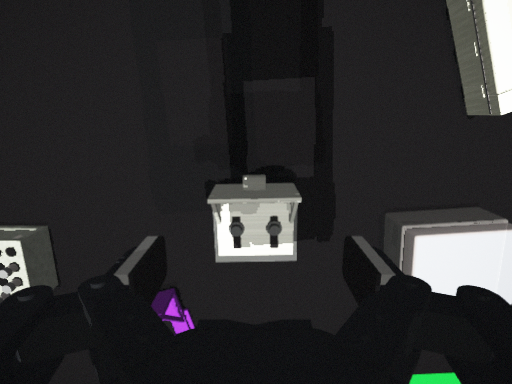

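View pics/w_ca.png

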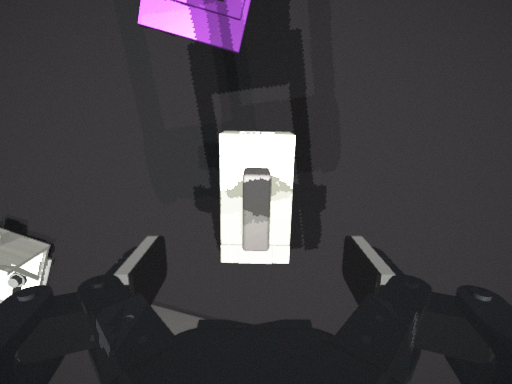

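The tray's rim corners are at (250,96), (339,154), (252,277) and (170,231). The bracket's plate top edge runs (210,190)–(300,192), with the nose at (254,181). The carrier's lid spans about (220,131) to (292,263), with the rib at (256,209). Next come enlarged crops.

Run:
```python
from h import *
crop("pics/w_ca.png","pics/c1.png",206,120,100,150,4)
crop("pics/w_br.png","pics/b1.png",200,165,115,105,5)
crop("pics/w_tray.png","pics/t1.png",160,88,190,195,3)
```

```text
(no output)
```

View pics/c1.png

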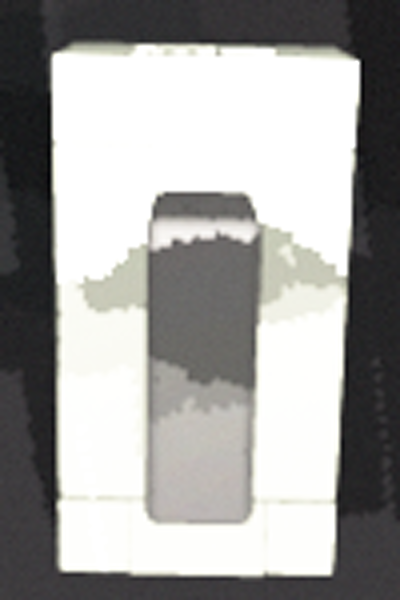

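View pics/b1.png

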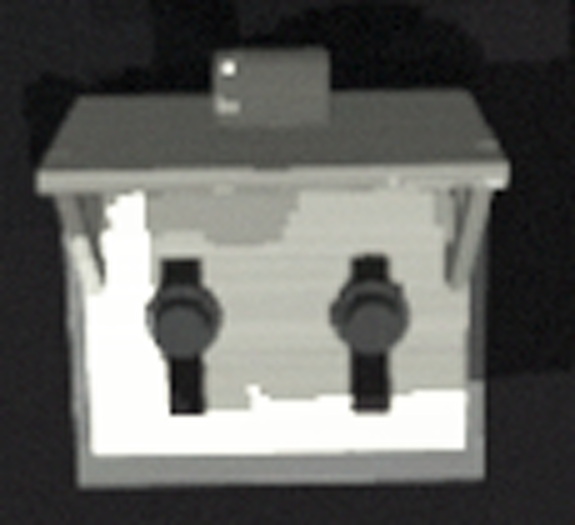

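View pics/t1.png

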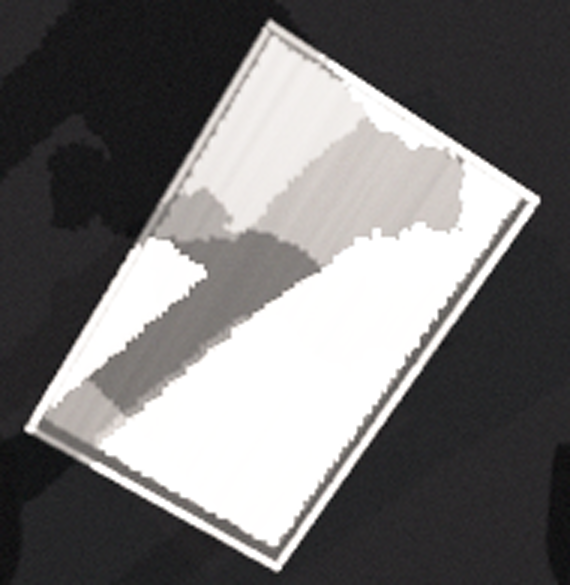

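```bash
cat > meas.py <<'E'
from h import *
ld=lambda n:np.load(f"pics/{n}.png.npy",allow_pickle=True).item()
cs,cd=ctrl.camera_info("scene"),ctrl.camera_info("side")
S=lambda a,b:(250+a/4,145+b/4); D=lambda a,b:(90+a/4,148+b/4)
def rect(P):
    P=np.array(P)[:,:2];c=P.mean(0);print("  ctr",c.round(1))
    for i in range(4):
        d=P[(i+1)%4]-P[i];print("   edge",np.linalg.norm(d).round(1),np.degrees(np.arctan2(d[1],d[0])).round(1))
c=ld("w_ca");C=lambda a,b:(206+(a-1.5)/4,120+(b-1.5)/4)
print("handle top z82");rect([onplane(c,*C(*p),82) for p in [(150,218),(258,222),(252,521),(146,518)]])
print("lid z46");rect([onplane(c,*C(*p),46) for p in [(52,57),(359,60),(335,575),(59,571)]])
# heights: triangulate lid corners, wrist+scene+side
w=[C(52,57),C(359,60),C(335,575),C(59,571)]
s=[S(428,187),S(298,72),S(370,35),S(493,143)]
d=[D(265,380),D(462,462),D(400,562),D(198,472)]
for p in w: print("  w",onplane(c,*p,46).round(0)[:2])
for name,l,ci in (("s",s,cs),("d",d,cd)):
    for p in l: print("  ",name,onplane(ci,*p,46).round(0)[:2])
b=ld("w_br");B=lambda x,y:(200+(x-2)/5,165+(y-2)/5)
for n,p,z in [("topL",(38,168),66),("topR",(508,160),66),("botL",(80,92),0),("botR",(470,90),0),("noseL rear top",(213,124),37),("noseR",(328,124),37),("nose front bottom",(213,50),23),("nfbR",(328,48),23),("baseL",(78,487),0),("baseR",(484,480),0)]:
    print(n,onplane(b,*B(*p),z).round(1))
t=ld("w_tray");Q=lambda x,y:(160+(x-1)/3,88+(y-1)/3)
print("tray rim outer z14");rect([onplane(t,*Q(*p),14) for p in [(268,18),(541,200),(277,572),(24,430)]])
E
python3 meas.py
```

```text
handle top z82
  ctr [493.1 299. ]
   edge 22.1 106.2
   edge 66.9 18.0
   edge 23.3 -73.4
   edge 67.1 -163.0
lid z46
  ctr [494.3 299.5]
   edge 69.9 107.8
   edge 129.8 17.7
   edge 70.7 -72.6
   edge 129.4 -162.7
  w [443. 247.]
  w [422. 313.]
  w [545. 353.]
  w [567. 285.]
   s [570. 287.]
   s [443. 245.]
   s [423. 313.]
   s [546. 350.]
   d [565. 283.]
   d [439. 244.]
   d [420. 311.]
   d [545. 349.]
topL [624.2   5.2  66. ]
topR [628.3  94.   66. ]
botL [625.    4.8   0. ]
botR [630.3  95.3   0. ]
noseL rear top [625.2  37.2  37. ]
noseR [626.7  61.1  37. ]
nose front bottom [612.4  37.6  23. ]
nfbR [613.5  62.3  23. ]
baseL [726.1  -5.6   0. ]
baseR [730.6  95.9   0. ]
tray rim outer z14
  ctr [ 460.8 -299.7]
   edge 111.3 -111.0
   edge 170.8 159.0
   edge 110.6 69.1
   edge 171.0 -20.7
```

Run:
```python
from h import *
import io,contextlib
with contextlib.redirect_stdout(io.StringIO()): from meas import *
for i in range(4): 
    x,r=tri([(c,*w[i]),(cs,*s[(i+1)%4]),(cd,*d[(i+1)%4])]); print(x.round(1),np.round(r,1))
# nose/plate top corners & tray corners heights
print("plate top",[tri([(b,*B(*p)),(cs,*S(*q))])[0].round(1) for p,q in [((38,168),(62,345)),((508,160),(203,317))]])
S2=lambda x,y:(100+x/4,180+y/4)
for p,q in zip([(268,18),(541,200),(277,572),(24,430)],[(265,65),(210,275),(38,260),(110,52)]):
    pass
P=[tri([(t,*Q(*p)),(cs,*S2(*q))]) for p,q in zip([(268,18),(541,200),(277,572),(24,430)],[(210,272),(38,258),(110,52),(266,64)])]
print("tray",[(x.round(1),np.round(r,1)) for x,r in P])
yaw=np.radians(17.5)-np.pi
ctrl.goto([494,299,130],quat(yaw)); ctrl.move_l([494,299,75],v=80)
print(T(),ctrl.observe()['tool_pos'],ctrl.observe()['contact_force'])
ctrl.grasp(); o=ctrl.observe();print(o['time'],o['tool_pos'],o['contact_force'],o['finger_gap'])
ctrl.move_l([494,299,165],v=120);ctrl.hold(.2); o=ctrl.observe();print(o['time'],o['tool_pos'],o['contact_force'],o['ft_torque'],o['finger_gap'])
shot("wrist","pics/w_lift.png");shot("side","pics/sd_lift.png")
```

```text
[441.9 245.5  44.4] [1.8 0.5 2.3]
[421.5 312.6  44.8] [0.9 1.2 2.1]
[545.4 350.7  46. ] [2.  1.  1.5]
[567.3 285.1  45.1] [0.3 2.9 3. ]
plate top [array([626.7,   3.5,  57.1]), array([631.4,  95.6,  55.7])]
tray [(array([ 561.1, -278.4,    6.4]), array([0.4, 0.4])), (array([ 520.2, -384. ,    8.1]), array([0.1, 0.1])), (array([ 356.7, -323.6,    5.9]), array([1.7, 1.7])), (array([ 398.3, -217.5,    5.6]), array([2.2, 2.2]))]
5.75 [494.27208786 299.1645931   75.26944753] [-0.99334306 -0.01629767 -0.32438513]
6.3333 [494.24585082 298.73540892  75.32679086] [-0.48227414 -1.92018775  0.7289154 ] 0.2666651091066546
7.4333 [493.45626361 298.72061461 163.63381706] [-1.16593305 -1.07101374 -6.19429376] [ 0.00699781 -0.00383146  0.0135747 ] 0.2695749878977548
```

View pics/w_lift.png

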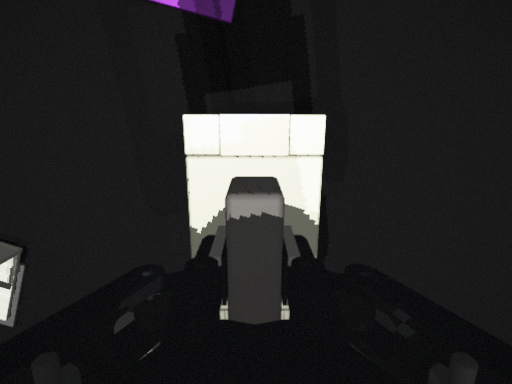

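View pics/sd_lift.png

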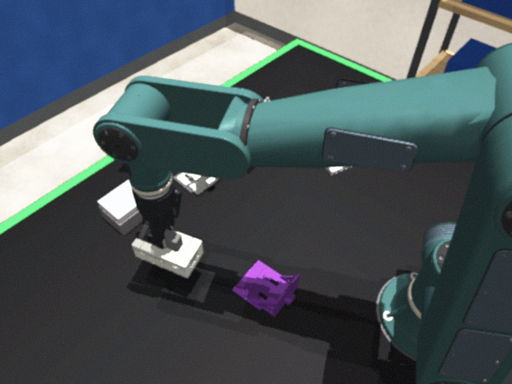

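```bash
cat > br.py <<'E'
from h import *
th=-0.048; n=np.array([np.cos(th),np.sin(th)]); P=np.array([626.5,49.5])
def tcp(gap): return P-n*(65+gap)   # gap between face and plate
def go(yaw,gap0=34,ztop=165):
    p=tcp(gap0); ctrl.goto([*p,ztop],quat(yaw)); ctrl.move_l([*p,82],v=100); 
    ctrl.hold(.15);o=ctrl.observe(); dz=77.3-o['tool_pos'][2]; ctrl.move_l([*p,82+dz],v=30);ctrl.hold(.2)
    o=ctrl.observe();print(o['time'].round(2),"z",o['tool_pos'].round(2),o['contact_force'].round(2)); return 82+dz
def gapnow():
    o=ctrl.observe(); e=(P-o['tool_pos'][:2]); return e@n-65, e@np.array([-n[1],n[0]]), o
E
python3 - <<'E'
from br import *
z=go(np.pi+th); print("zcmd",z); print(gapnow()[:2])
shot("wrist","pics/w_p1.png");shot("scene","pics/sc_p1.png");shot("side","pics/sd_p1.png")
crop("pics/sd_p1.png","pics/sd_p1c.png",120,110,160,130,5)
crop("pics/sc_p1.png","pics/sc_p1c.png",220,150,150,140,4)
E
```

```text
Traceback (most recent call last):
  File "br.py", line 7, in go
    o=ctrl.observe();print(o['time'].round(2),"z",o['tool_pos'].round(2),o['contact_force'].round(2)); return 82+dz
                           ^^^^^^^^^^^^^^^
AttributeError: 'float' object has no attribute 'round'
```

```bash
sed -i "s/o\['time'\].round(2)/round(o['time'],2)/" br.py
python3 - <<'E'
from br import *
o=ctrl.observe();print(T(),o['tool_pos'],o['contact_force']); print(gapnow()[:2])
shot("wrist","pics/w_p1.png");shot("scene","pics/sc_p1.png");shot("side","pics/sd_p1.png")
crop("pics/sd_p1.png","pics/sd_p1c.png",120,110,160,130,5)
crop("pics/sc_p1.png","pics/sc_p1c.png",220,150,150,140,4)
E
```

```text
10.18 [527.66213094  54.25148456  76.24382711] [ 0.18180292  0.51033691 -5.08154163]
(np.float64(33.95201338129482), np.float64(-0.0036157590855631977))
```

View pics/sd_p1c.png

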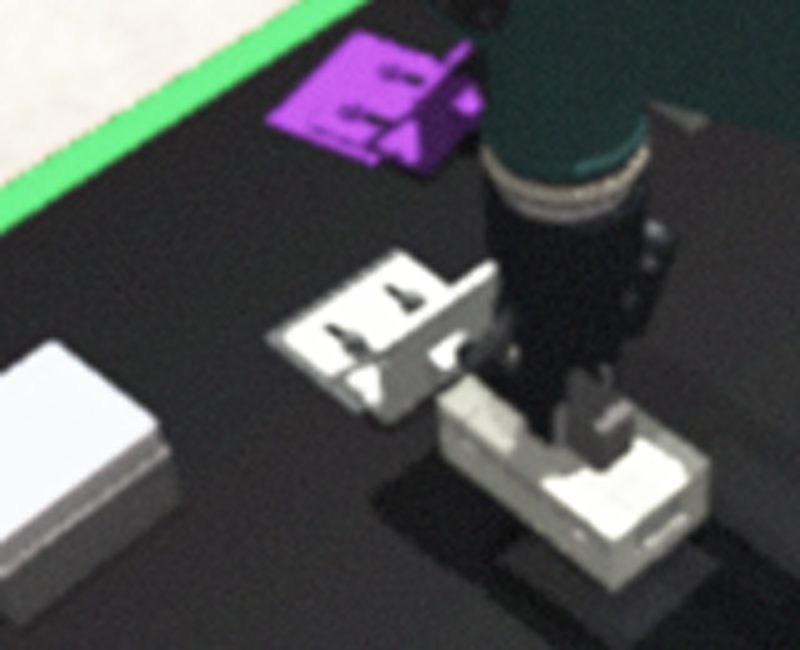

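View pics/sc_p1c.png

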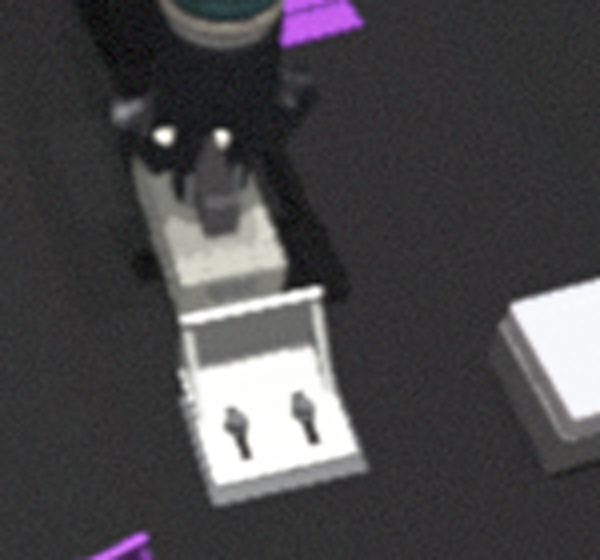

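View pics/w_p1.png

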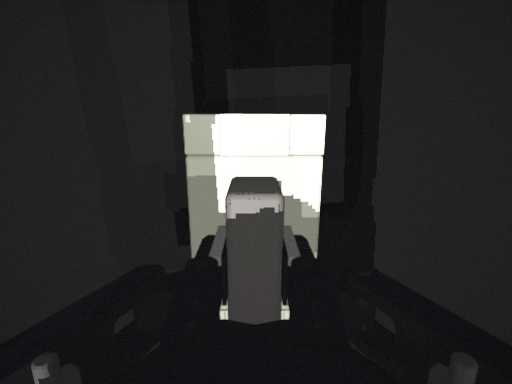

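The carrier lines up with the nose in both views, upright. I'll raise it about 1 mm, then press under force guard.

Run:
```python
from br import *
p=tcp(34)
ctrl.move_l([*p,79.5],v=30);ctrl.hold(.2)
o=ctrl.observe();print(T(),o['tool_pos'],o['contact_force'])
z=79.5+77.3-o['tool_pos'][2]; print("zcmd",z)
ctrl.move_l([*tcp(16),z],v=40); print(gapnow()[:2],gapnow()[2]['tool_pos'][2],gapnow()[2]['contact_force'])
hit=ctrl.move_l([*tcp(-8),z],v=12,max_force=12)
g=gapnow();print(T(),hit,g[:2],g[2]['tool_pos'][2],g[2]['contact_force'],g[2]['ft_torque'])
ctrl.hold(.2);g=gapnow();print(T(),g[:2],g[2]['tool_pos'][2],g[2]['contact_force'],g[2]['ft_torque'])
```

```text
10.79 [527.56799353  54.25620039  79.46134976] [-0.73267054  0.2904539  -6.11526176]
zcmd 77.33865023707085
(np.float64(16.003954658234107), np.float64(-0.012291077931869539)) 77.13313433511803 [-0.74253874  0.23826945 -5.71642521]
12.86 True (np.float64(0.2283844405736346), np.float64(0.12983194596559774)) 75.54297385328901 [-1.81522253 -0.48943481  3.85275006] [ 0.17525862 -0.33992207  0.04491919]
13.06 (np.float64(0.2460078637233778), np.float64(0.1065026191322269)) 75.55878808716412 [ 0.25665534 -0.31666585  4.08379734] [ 0.11557554 -0.46144511 -0.02629668]
```

Run:
```python
from br import *
g=gapnow()
p=g[2]['tool_pos'][:2]
for dz in (1.0,2.0):
    ctrl.move_l([*p,77.34+dz],v=10);ctrl.hold(.15)
    g=gapnow();print(T(),g[:2],g[2]['tool_pos'][2],g[2]['contact_force'],g[2]['ft_torque'])
shot("side","pics/sd_p2.png");shot("scene","pics/sc_p2.png");shot("wrist","pics/w_p2.png")
crop("pics/sd_p2.png","pics/sd_p2c.png",120,110,160,130,5)
crop("pics/sc_p2.png","pics/sc_p2c.png",220,150,150,140,4)
```

```text
13.85 (np.float64(0.9868719871997769), np.float64(0.11677503361434685)) 77.4725559818621 [ 0.03193413 -0.72856639 -5.2703706 ] [-0.08479311 -0.06462167 -0.00128898]
14.25 (np.float64(0.2402995021951142), np.float64(0.09367578523453395)) 79.41337689033016 [-0.07826699 -0.12586118 -4.88258316] [-0.00892895 -0.03696939 -0.02724431]
```

View pics/sd_p2c.png

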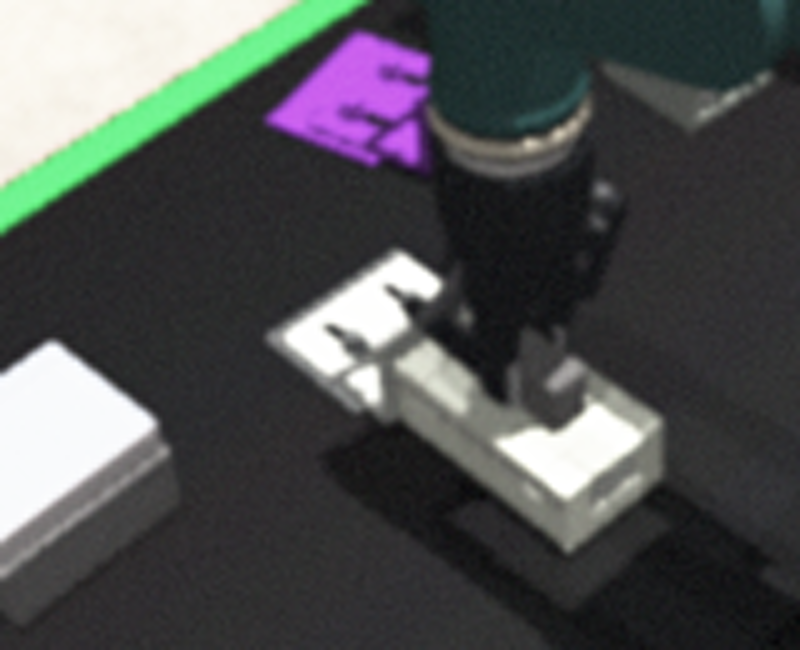

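View pics/sc_p2c.png

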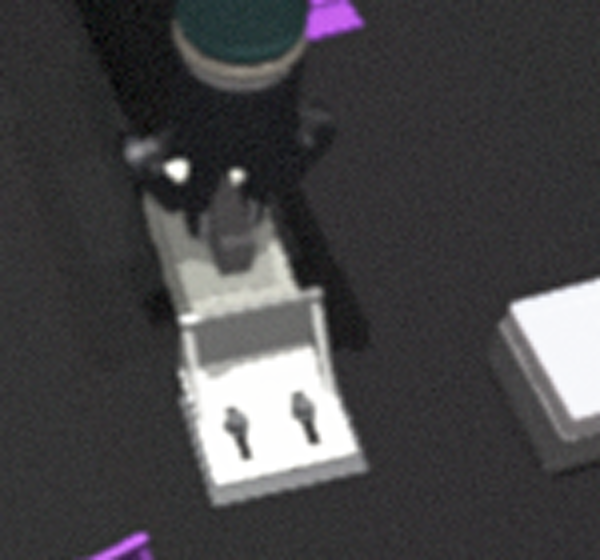

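View pics/w_p2.png

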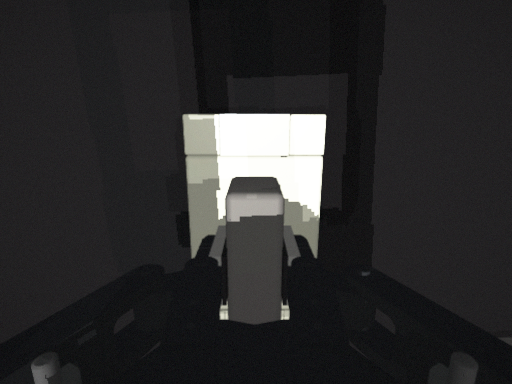

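The carrier is level and has not slipped, and the gap is nearly closed. That stop came from brushing the bench, because the arm sagged 1.5 mm during the slow move. I'll press again slightly higher.

Run:
```python
from br import *
z=78.8
hit=ctrl.move_l([*tcp(-6),z],v=8,max_force=12)
g=gapnow();print(T(),hit,g[:2],g[2]['tool_pos'][2],g[2]['contact_force'],g[2]['ft_torque'])
ctrl.hold(.2);g=gapnow();print(T(),g[:2],g[2]['tool_pos'][2],g[2]['contact_force'],g[2]['ft_torque'])
```

```text
14.97 True (np.float64(-0.11084232724712706), np.float64(0.09871512048691591)) 76.98936405331867 [-0.10748878 -0.6088514  -3.88245331] [-0.01136732 -0.01149556 -0.03347181]
15.18 (np.float64(0.12209397001581124), np.float64(0.12412793637663996)) 76.69063469756053 [-0.74605343  0.19115676  1.09057523] [ 0.08929829 -0.35117958 -0.0107051 ]
```

```bash
cat >> br.py <<'E'
def steps(gaps,z,mf=17):
    for k in gaps:
        h=ctrl.move_l([*tcp(k),z],v=10,max_force=mf)
        g=gapnow();o=g[2];print(T(),"cmd",k,h,"gap",round(g[0],2),"z",round(o['tool_pos'][2],2),o['contact_force'].round(1),o['ft_torque'].round(2),flush=True)
        if h or np.hypot(*o['contact_force'][:2])>15: return True
E
python3 - <<'E'
from br import *
steps([2],79.5); steps([1,0,-.5,-1,-1.5,-2,-2.5,-3],79.5)
E
```

```text
15.73 cmd 2 False gap 2.72 z 78.59 [-0.1  0.5 -5.5] [ 0.03 -0.03 -0.  ]
15.98 cmd 1 False gap 1.03 z 79.33 [-0.1 -0.3 -5.6] [ 0.02 -0.02  0.  ]
16.23 cmd 0 False gap -0.1 z 79.54 [ 0.8 -0.  -5.1] [ 0.01 -0.03  0.01]
16.48 cmd -0.5 False gap -0.54 z 79.52 [-0.4 -1.  -4.9] [-0.02 -0.04 -0.06]
16.73 cmd -1 False gap -1.03 z 79.51 [ 0.   0.5 -5.6] [ 0.01 -0.03  0.01]
16.98 cmd -1.5 False gap -1.47 z 79.48 [-0.5  1.1 -5.6] [ 0.03  0.01 -0.03]
17.23 cmd -2 False gap -1.55 z 79.46 [-2.3  0.8 -3.1] [ 0.01  0.33 -0.04]
17.48 cmd -2.5 False gap -1.63 z 79.45 [-5.2  1.  -2.5] [0.01 0.71 0.14]
17.73 cmd -3 False gap -1.68 z 79.52 [-6.7 -1.3 -1.2] [-0.01  0.89  0.12]
```

Run:
```python
from br import *
steps([-3.6,-4.2,-4.8,-5.4,-6,-6.6,-7.2],79.5)
ctrl.hold(.2);o=ctrl.observe();print(o['contact_force'].round(1),gapnow()[0])
shot("side","pics/sd_p3.png");shot("wrist","pics/w_p3.png")
crop("pics/sd_p3.png","pics/sd_p3c.png",140,130,140,110,5)
```

```text
17.98 cmd -3.6 False gap -1.73 z 79.47 [-7.3  0.5 -0.5] [0.02 1.12 0.06]
18.23 cmd -4.2 False gap -1.78 z 79.45 [-9.9 -1.2  0.7] [-0.03  1.37  0.13]
18.48 cmd -4.8 False gap -1.85 z 79.54 [-12.3   0.2   2.4] [0.03 1.65 0.16]
18.73 cmd -5.4 False gap -1.89 z 79.57 [-13.7  -0.8   2.8] [-0.04  1.88  0.14]
18.98 cmd -6 False gap -1.95 z 79.65 [-14.9  -0.2   4.3] [0.01 2.11 0.15]
19.23 cmd -6.6 False gap -1.98 z 79.67 [-17.7  -0.6   5.8] [-0.03  2.33  0.08]
[-16.   -0.7   5.1] -2.000283733042501
```

View pics/sd_p3c.png

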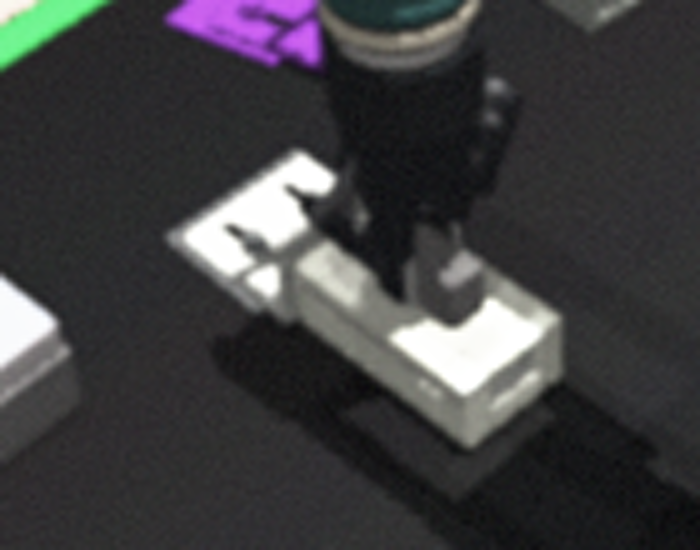

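View pics/w_p3.png

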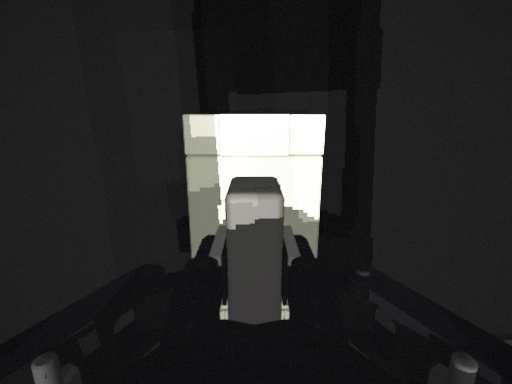

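The first end is firmly seated: the force rose to 17 N while the carrier moved only 0.4 mm, and it stayed level. The plate is at x≈628.5, inside the vision tolerance. Next I'll back off, lift, turn half round and repeat.

Run:
```python
from br import *
ctrl.move_l([*tcp(36),79.5],v=80)
ctrl.move_l([*tcp(50),160],v=150)
ctrl.goto([*tcp(40),160],quat(th))
o=ctrl.observe();print(T(),o['qpos'].round(2),o['contact_force'].round(1),o['finger_gap'])
ctrl.move_l([*tcp(30),82],v=120); ctrl.hold(.1)
o=ctrl.observe();print(T(),o['tool_pos'],o['contact_force'].round(1))
shot("side","pics/sd_q0.png");shot("wrist","pics/w_q0.png");shot("scene","pics/sc_q0.png")
crop("pics/sd_q0.png","pics/sd_q0c.png",140,130,140,110,5)
```

```text
23.56 [-0.    0.07  1.58 -0.    1.49  1.61] [ 0.5 -0.1 -6.3] 0.27220120810363985
24.47 [532.59176814  54.06766628  83.48913527] [-0.4 -0.2 -4.8]
```

View pics/sd_q0c.png

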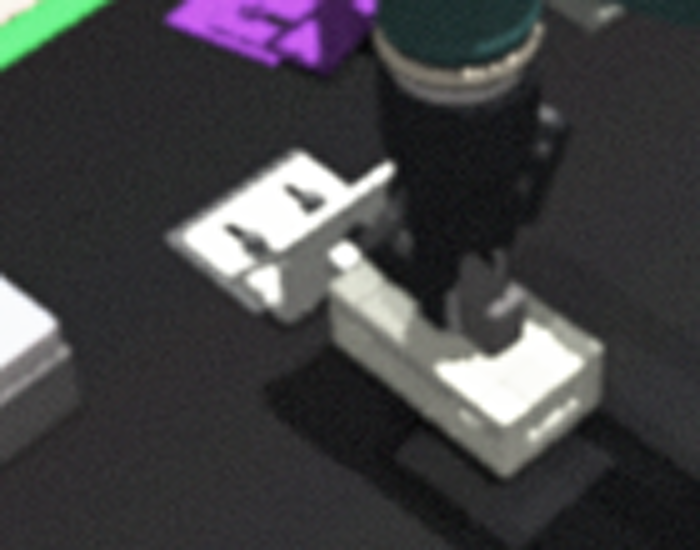

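View pics/w_q0.png

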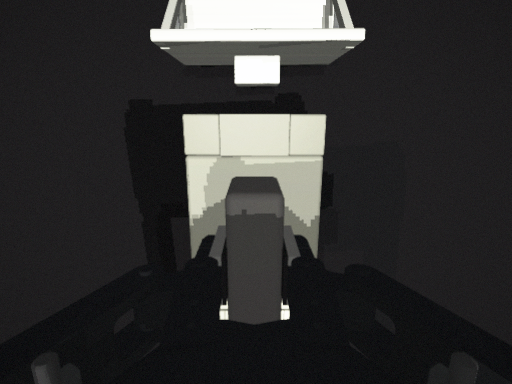

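The wrist view shows the nose (257,69) centred on the carrier (255,115), with the plate edge parallel to the end face. I'll press the second end.

Run:
```python
from br import *
ctrl.move_l([*tcp(24),79.5],v=40); 
ctrl.hold(.1);o=ctrl.observe();print(T(),o['tool_pos'],o['contact_force'].round(1))
if not steps([14,10,6,3,1.5],79.5,14):
    steps([0,-1,-2,-2.6,-3.2,-3.8,-4.4,-5,-5.6,-6.2,-6.8,-7.4],79.5)
o=ctrl.observe();print(o['contact_force'].round(1),gapnow()[:2])
shot("wrist","pics/w_q1.png")
```

```text
25.02 [537.55378136  53.76559504  79.31791021] [ 0.6 -0.2 -5.4]
26.18 cmd 14 False gap 14.08 z 79.47 [ 0.   0.6 -5. ] [-0.03  0.02 -0.  ]
26.73 cmd 10 False gap 10.95 z 79.22 [-5.3 -0.4 -2.9] [ 0.    0.88 -0.02]
27.27 cmd 6 False gap 6.66 z 79.18 [-5.4  0.4 -3.2] [0.08 0.85 0.06]
27.73 cmd 3 False gap 3.46 z 79.18 [-5.   0.4 -4.1] [0.07 0.91 0.04]
28.02 cmd 1.5 False gap 1.85 z 79.16 [-4.8 -0.1 -4.4] [-0.03  0.92  0.04]
28.32 cmd 0 False gap 0.23 z 79.21 [-4.6  0.4 -4.8] [0.04 0.91 0.02]
28.57 cmd -1 False gap -0.38 z 79.2 [-5.7 -0.2 -5.8] [0.03 1.11 0.07]
28.82 cmd -2 False gap -0.49 z 79.27 [-8.2  0.6 -2.3] [0.04 1.49 0.14]
29.07 cmd -2.6 False gap -0.56 z 79.32 [-10.8   0.8  -2.2] [0.07 1.68 0.19]
29.32 cmd -3.2 False gap -0.63 z 79.37 [-11.6   0.    0. ] [0.04 1.97 0.21]
29.57 cmd -3.8 False gap -0.65 z 79.4 [-13.7  -0.3   1.3] [0.11 2.16 0.19]
29.82 cmd -4.4 False gap -0.69 z 79.43 [-14.9  -0.3   3. ] [0.12 2.44 0.28]
30.07 cmd -5 False gap -0.76 z 79.48 [-18.1  -0.1   4.1] [0.02 2.64 0.26]
[-18.1  -0.1   4.1] (np.float64(-0.7613964228775956), np.float64(0.10486467322392633))
```

View pics/w_q1.png

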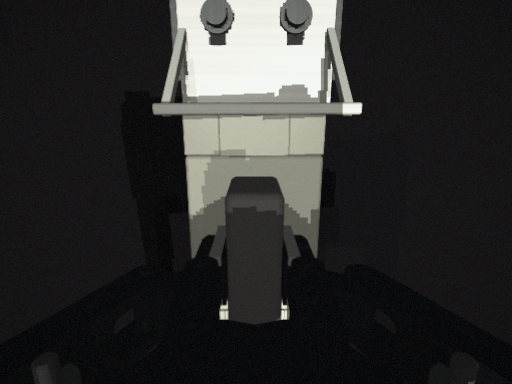

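The bolt slid in under a steady 5 N and then met a hard stop, with 18 N at 0.4 mm further. Both ends hit solid contact within 1.1 mm of each other, which fits a grip offset of about 0.5 mm. The wrist view shows the face flush under the plate's edge at (255,108). Now to the tray.

Run:
```python
from br import *
ctrl.move_l([*tcp(36),79.5],v=80)
ctrl.move_l([*tcp(50),160],v=150)
ctrl.goto([460.8,-299.7,160],quat(-0.364))
ctrl.move_l([460.8,-299.7,105],v=120);ctrl.hold(.2)
o=ctrl.observe();print(T(),o['tool_pos'],o['contact_force'].round(1),o['finger_gap'])
shot("wrist","pics/w_t1.png");shot("scene","pics/sc_t1.png");shot("side","pics/sd_t1.png")
crop("pics/sc_t1.png","pics/sc_t1c.png",80,140,140,140,4)
```

```text
33.62 [ 461.54816937 -300.21781505  106.48601253] [ 0.2 -0.4 -5.7] 0.27212728063347735
```

View pics/w_t1.png

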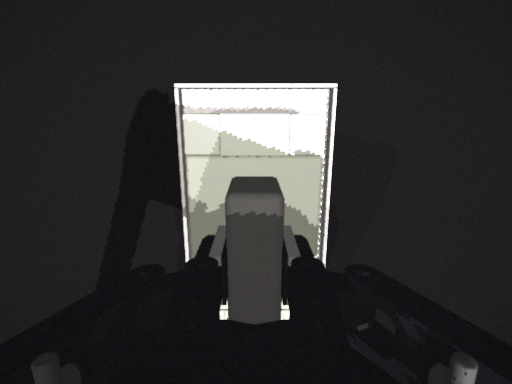

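View pics/sc_t1c.png

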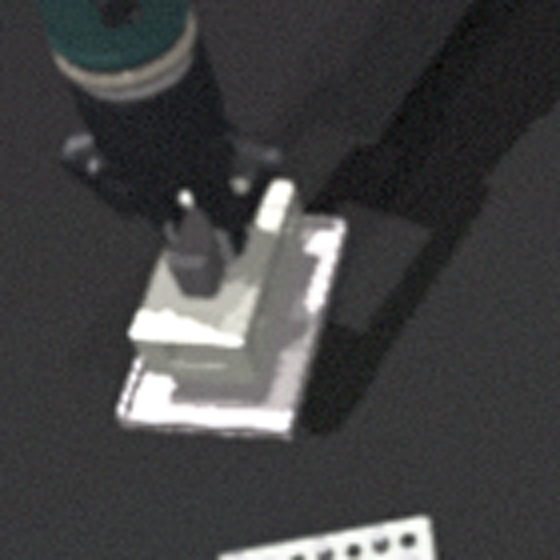

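The carrier is parallel with the tray and centred in it (tray edges at 180 and 332, carrier middle at 255). Lowering now.

Run:
```python
from br import *
c=[460.8,-299.7]
ctrl.move_l([*c,84],v=60);ctrl.hold(.2)
o=ctrl.observe();print(T(),o['tool_pos'],o['contact_force'].round(1))
for z in np.arange(82,74,-0.7):
    h=ctrl.move_l([*c,z],v=12,max_force=6)
    o=ctrl.observe();print(T(),round(z,1),h,o['tool_pos'].round(2),o['contact_force'].round(1),o['ft_torque'].round(2),flush=True)
    if h or o['contact_force'][2]>-1.5: break
shot("wrist","pics/w_t2.png");shot("side","pics/sd_t2.png")
```

```text
34.48 [ 461.10214328 -299.95802977   84.49985108] [-0.8  0.2 -5. ]
34.79 82.0 False [ 460.73 -299.63   81.91] [ 0.6 -0.1 -6.4] [-0.02 -0.03 -0.01]
35.04 81.3 False [ 460.76 -299.68   81.24] [ 0.1 -0.1 -5.2] [ 0.02 -0.02 -0.04]
35.29 80.6 False [ 460.75 -299.67   80.52] [ 0.9  0.3 -5.6] [-0.04 -0.05  0.01]
35.54 79.9 False [ 460.74 -299.65   79.82] [ 0.   0.6 -5. ] [ 0.03  0.   -0.04]
35.79 79.2 False [ 460.77 -299.64   79.12] [ 0.3 -0.2 -5.1] [-0.02 -0.   -0.05]
36.04 78.5 False [ 460.76 -299.68   78.43] [ 0.6  0.6 -5.6] [-0.02 -0.01 -0.02]
36.29 77.8 False [ 460.86 -299.71   78.36] [-1.3  1.  -2.2] [ 0.14  0.27 -0.03]
36.54 77.1 False [ 460.9  -299.66   78.28] [-3.   3.9  5.2] [ 0.41  0.69 -0.04]
```

View pics/w_t2.png

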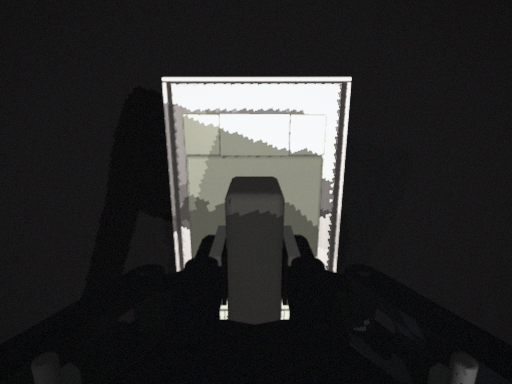

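View pics/sd_t2.png

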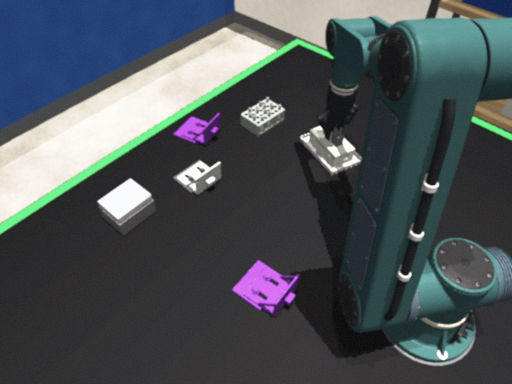

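Seated on the floor: contact came at TCP 78.3, which is 3.0 mm above the bench grasp height, as expected. I'll ease off, release and retreat.

Run:
```python
from br import *
c=[460.8,-299.7]
ctrl.move_l([*c,77.9],v=10)
ctrl.let_go();ctrl.hold(.2);print(T(),ctrl.observe()['contact_force'].round(1),ctrl.observe()['finger_gap'])
ctrl.move_l([*c,200],v=120)
shot("wrist","pics/w_end.png")
p=[475,-140,260]
ctrl.goto(p,quat(-0.1));ctrl.hold(.2);print(T(),ctrl.observe()['contact_force'].round(1))
shot("side","pics/sd_end.png");shot("scene","pics/sc_end.png")
im=cv2.imread("pics/sc_end.png");a=cv2.resize(im[150:330,90:300],None,fx=3,fy=3,interpolation=cv2.INTER_CUBIC);cv2.imwrite("pics/sc_endc.png",a)
```

```text
37.72 [-0.6 -0.5 -0. ] 1.0014952473885115
39.85 [ 0.3 -0.1  0.1]
```

View pics/w_end.png

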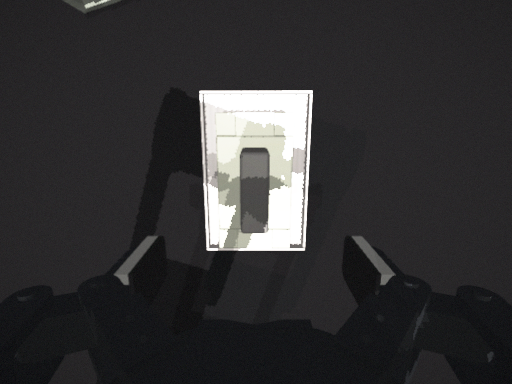

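View pics/sd_end.png

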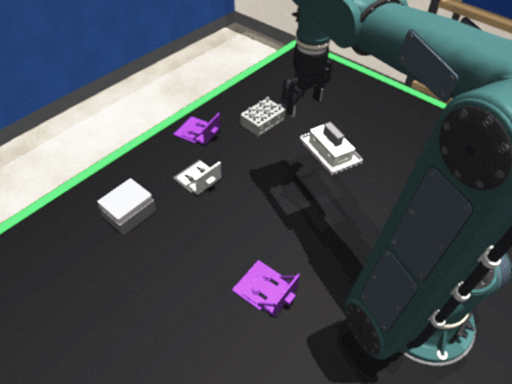

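View pics/sc_endc.png

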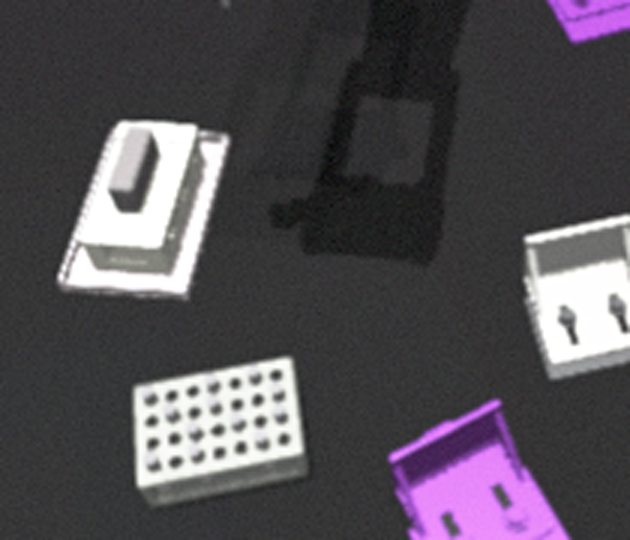

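The carrier stands upright in the tray at scene-crop (140,190), centred in the wrist view (256,170). The rack, tip box and bracket are where they were. Handing in.

```bash
python3 -c "
from h import *
ctrl.finish_job();print(T())"
```

```text
the job is handed in; nothing more can be done
the job is handed in; nothing more can be done
```

I pressed both ends of the carrier fully onto the steel bracket, then set it down upright and lengthwise in the tray and let go. I handed the job in at about 40 s.

- **First end:** it took three tries. The first two guarded presses stopped early, at least one of them because the arm sagged and the carrier brushed the bench. Repeated slightly higher, it met hard contact, reaching about 17 N with only about 0.5 mm of give.
- **Second end:** the bolt slid in at a steady 5 N or so. It then met hard contact, reaching about 18 N with about 0.4 mm of give.
- **Tray:** the carrier touched the floor 3.0 mm above bench level, as expected. After release it sat centred and parallel in the tray. The tip box, tube rack and bracket looked unmoved.

**Checks that disagreed or were not made:**
- The two stop points differed by 1.1 mm, which fits a grip about 0.5 mm off-centre. They lay 0.4 to 1.5 mm beyond the plate position I had measured.
- Two height measurements that used the scene camera came out low. The plate top measured about 56 mm instead of 66, and the tray rim about 6 mm instead of 14. The wrist camera's view agreed with the stated sizes, so I used that.
- I did not look into the recesses to see the bolts. That they are home rests on the contact force and position only. On the first end I never saw the 5 N sliding phase, because the bolt must already have been pushed in during the first two presses.

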